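# Load a coupon carrier under a spring clip

## Robot

A 7-joint arm with a two-finger parallel gripper is mounted at the origin on the work surface. World frame = base frame: x ahead of the robot, y to its left, z up, the work surface at z = 0. Lengths are in m, angles in rad, forces in N, time in s.
With the tool pointing down it reaches from about 0.425 to 0.925 m from the base axis. Payload 6.8 kg.
Tool frame: the origin (TCP) lies midway between the tips of the shut fingers; the grasp point (between the pads) lies 19 mm behind it; z points along the fingers, y is the line along which they close (so a half turn about z gives the same grasp; the last joint's range is limited). The gripper opens to 85 mm and grips with 20 to 120 N. Pads are 22 mm wide; open, the fingers measure 114 mm over their backs; the gripper's body (76 mm by 85 mm) begins 54 mm behind the grasp point. The pads swing forward as they close: fully open they stand 13 mm farther back than shut.
Start: joints at [-1.343, 0.477, 0.022, 1.555, -0.011, 1.109, -0.083], TCP at [0.222, 0.637, 0.231] pointing down, gripper open.
Joint ranges: [-2.96, 2.96], [-0.34, 2.1], [-1.41, 1.46], [0.24, 2.44], [-1.37, 4.51], [0.17, 1.92], [-2.96, 2.96]. Speed limits (rad/s): [2.39, 2.39, 3.14, 3.14, 3.14, 3.14, 3.14].

## Interface

Orientations are given as a rotation vector (axis times angle).
In Python, from bench import r gives the robot as it stands.
- The arm moves only by the tool servo_tool, never from a script. Its arguments are lists of equal length, an entry for each row: "turn": the turn, a rotation vector about the world's x, y, z in units of 5 degrees (1.0 is 5 degrees), a list of three; "slide": the shift along the world's x, y, z in units of 30 mm (1.0 is 30 mm), a list of three; "hand": the opening, from 0 (shut) to 1 (fully open). In form: {"turn": [[rx, ry, rz], ...], "slide": [[dx, dy, dz], ...], "hand": [hand, ...]}. A call has 1 to 8 rows; each row is the pose to reach, as a shift and turn from the pose commanded when the call began; what a row does not reach only later rows make up. A row lasts 1/8 s, in which the tool goes at most 62.5 mm and 10.7 degrees, less where a joint would pass 70% of its speed; a pose out of reach is approached as far as the arm can. A call with a gripper value outside its range is refused whole. The fingers move at their own pace and stop on an object; "squeeze" is the grip in N (left out, the last holds). Time passes only in rows, so rows that repeat a pose let the fingers close. It gives the time, the measured TCP pose, the force, the opening and the grip force at its end, in the units of the state.
- r.get_obs(): the state, without advancing time (a new reading comes with each control period).
- r.grab_frame(name): name is "scene" or "side" or "wrist"; returns (picture, depth): 420x560x3 uint8, red, green, blue; 420x560 float32, m along the optical axis (not along the pixel's ray), 0 where there is no reading.
- r.get_calibration(name): a dict with "fovy" (degrees; the focal length in pixels is half the picture's height over the tangent of half this angle, whatever the lens; pixels are square), "cx", "cy" (the principal point, pixels), "R" (3x3) and "t" (3): a world point X has camera coordinates R X + t. Camera axes: x right, y down, z forward; pixel columns grow to the right and rows downward; lengths in m; the calibration is good to about 2 mm. A picture is of the moment at which its call begins: read the wrist's pose just before it. get_calibration takes no time and is no camera call; for the wrist camera it gives the pose at the moment of the call.
- r.hand_in(): hands the job in; it is judged then, once.
The state is a dict: "clock": time; "joints": joint angles; "qvel": joint speeds; "tau": joint torques, N m; "tcp_pos": TCP position; "orientation": TCP orientation; "contact_force": force on the tool from outside, world axes, zero at the start; "moment": the same for the moment, N m; "grip_width": finger opening in m; "gripper_force": force on a finger pad.
Only numpy, scipy, OpenCV 4.12 (cv2) and the standard library are available. Lean on these libraries where they do the work, as an engineer would, in place of code of your own. Each camera call takes 0.05 s, during which the arm holds its last target. There are 200 camera calls.

## Task

Without gripping or lifting anything, press the red thumb bar of the spring clip down with one fingertip and keep it down while the other fingertip pushes the blue coupon carrier along its channel, under the raised clip nose, fully home against the yellow end stop. Then let the thumb bar up so that the clip nose presses on the carrier and holds it there, and move clear. Leave the bottle, the jar and the beaker alone.

Things in the scene. Friction and masses are not known exactly. Their poses are not given: they have to be found in the camera images.
- stage: Fixed aluminium block 165 x 118 x 25 mm; position and yaw vary. Origin on its underside below the channel's centre line; the deck spans x -95 to +69, y -37 to +81 mm, top 25 mm above the bench. +x is the way the carrier is pushed, z up. Two steel rails on the deck, 4 mm high, inner faces at y = +-21 mm, x -80 to +55 mm, guide the carrier.
- seat (a point): Where the carrier's origin is when it is home against the stop: on the deck at stage x = +30, y = 0, z = 25 mm.
- stop (a point): Foot of the face of the yellow end stop across the channel, on the deck at stage x = +55, y = 0. The stop is 40 mm wide and 10 mm high above the deck.
- carrier: Loose blue slab 50 (x) x 40 (y) x 12 (z) mm with a bright steel coupon let into its top, about 80 g, lying in the channel with its x axis along the stage's. Origin at the centre of its underside. It starts 35 to 55 mm short of home; its trailing edge is 25 mm behind its origin.
- clip (a joint): Angle of the rocker clip, rad: 0 sprung shut, 0.40 thumb bar level, 0.46 hard stop. Pressing the bar down raises the nose. About 4 N at the bar's middle starts it, 6.5 N holds it at 0.40; let go, it springs back. Shut, the nose blocks the carrier; above about 0.25 the carrier passes beneath, at 0.40 with about 4 mm to spare. Released on the carrier it rests near 0.2.
- clip_hinge (a point): Middle of the clip's hinge barrel, 7 mm thick, along stage x (-72 to +48 mm) at stage y = +28 mm, 33 mm above the bench. The thumb bar is on its +y side, the nose on its -y side, over the channel.
- clip_pad (a point): Middle of the red thumb bar's top; moves with the clip. Bar 93 mm along stage x (-85 to +8), 30 mm wide (y +42 to +72), slick plastic: a fingertip slides easily along it. Shut, it slopes up away from the channel, this point 41 mm above the bench; at 0.40 rad it is level, 30 mm above the bench: 5 mm over the deck, 7 mm under the carrier's top. This point: stage x -38, y about +57 mm.
- clip_nose (a point): Middle of the underside of the black nose, 8 mm along stage x, 12 mm along y, that presses on the carrier; at stage x = +40, y = -2 mm. Underside 32 mm above the bench when shut (7 mm over the deck; the carrier is 12 mm thick). The steel arm over it reaches 45 mm above the bench shut, about 60 mm with the bar down.
- amber_bottle: Amber glass bottle, 48 mm across, 95 mm tall, standing near the stage. Origin at its foot. Leave alone.
- white_jar: White jar with a blue cap, 54 mm across, 60 mm tall, standing near the stage. Origin at its foot. Leave alone.
- beaker: Small glass beaker, 50 mm across, 65 mm tall, standing near the stage. Origin at its foot. Leave alone.
Things that resemble listed ones, but are neither listed nor needed, are in the scene too. Of the things that look like the carrier, the largest one is meant.

How it is judged:
By the outcome, as a careful person would: the job done as asked, in the order asked, and still so for the second after the job is handed in, with the robot touching nothing.
It also fails if it takes over 48 s, if anything falls off the work surface, if the arm or the gripper's body presses on something with over 40 N, if the wrist force passes 120 N, or if a joint passes its speed limit or range.

## Working session

There is one attempt and no reset: what is moved stays moved. The work goes in short steps, Python scripts to look and compute and a tool call to move; the robot and the scene stay as the last step left them, time stands still between calls to the robot, and variables do not carry over. Pictures are saved under pics/ and viewed, at most 10 in all, crops included, and the job is handed in when it is done.

Besides the shell and the picture viewer there is one more tool, called after ">>>" as name(argument=value, ...) on one line, values as JSON. servo_tool: Moves the arm, as the interface text tells. Its arguments: {"type":"object","properties":{"turn":{"type":"array"},"slide":{"type":"array"},"hand":{"type":"array"},"squeeze":{"type":"number"}},"required":["turn","slide","hand"]}

```bash
mkdir -p pics; ls; python3 - <<'E'
from bench import r
import cv2,numpy as np
o=r.get_obs();print(o['clock'],o['tcp_pos'],o['orientation'],o['grip_width'],o['contact_force'])
for n in("scene","side"):
    p,d=r.grab_frame(n);c=r.get_calibration(n);np.savez(f'pics/{n}0.npz',p=p,d=d,**c)
    cv2.imwrite(f'pics/{n}0.png',p[:,:,::-1]);print(n,c)
E
```

```text
pics
0.0 [0.22229678 0.63671503 0.23031188] [-5.25077110e-01 -3.09724991e+00  2.91703854e-03] 0.08550722471075714 [-0.60482733  0.2317817   0.72261773]
scene {'fovy': 42.15150814703714, 'cx': 278.3330048530494, 'cy': 205.51440740240284, 'R': array([[-0.73584837,  0.67714466, -0.0015098 ],
       [ 0.53049726,  0.57509912, -0.62276292],
       [-0.42083231, -0.45906003, -0.78240914]]), 't': array([ 0.37657115, -0.29927222,  1.30790997])}
side {'fovy': 54.342006839416285, 'cx': 278.9136029289192, 'cy': 214.1408388468916, 'R': array([[ 0.96062126, -0.27695409,  0.02243262],
       [-0.14284272, -0.56147211, -0.81507363],
       [ 0.23833327,  0.77977273, -0.57892292]]), 't': array([-0.54333225,  0.18170535,  0.66832046])}
```

View pics/scene0.png

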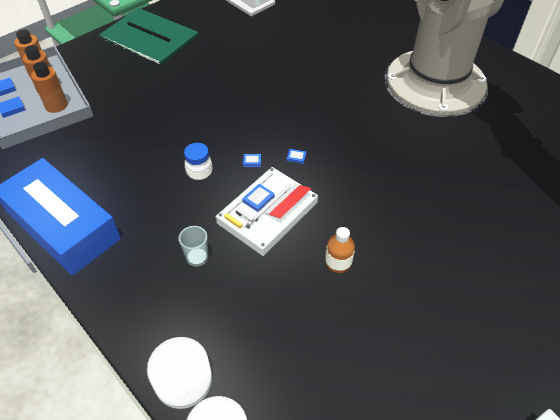

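View pics/side0.png

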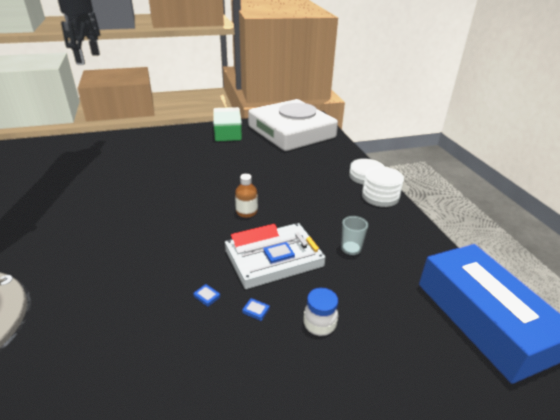

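The scene image shows the stage at about (267,208), with the red bar at (290,202) and the yellow stop at (234,220). There are three blue carrier-like slabs: (259,197) in the channel, and (252,160) and (297,156) on the bench. The one in the channel is the largest and fits the description. I'll confirm that in an enlarged crop.

```bash
python3 - <<'E'
import cv2,numpy as np
a=cv2.imread('pics/scene0.png')[145:260,205:345];b=cv2.imread('pics/side0.png')[215:295,215:335]
cv2.imwrite('pics/c1.png',cv2.resize(a,None,fx=5,fy=5,interpolation=cv2.INTER_CUBIC))
cv2.imwrite('pics/c2.png',cv2.resize(b,None,fx=6,fy=6,interpolation=cv2.INTER_CUBIC))
E
```

```text
(no output)
```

View pics/c1.png

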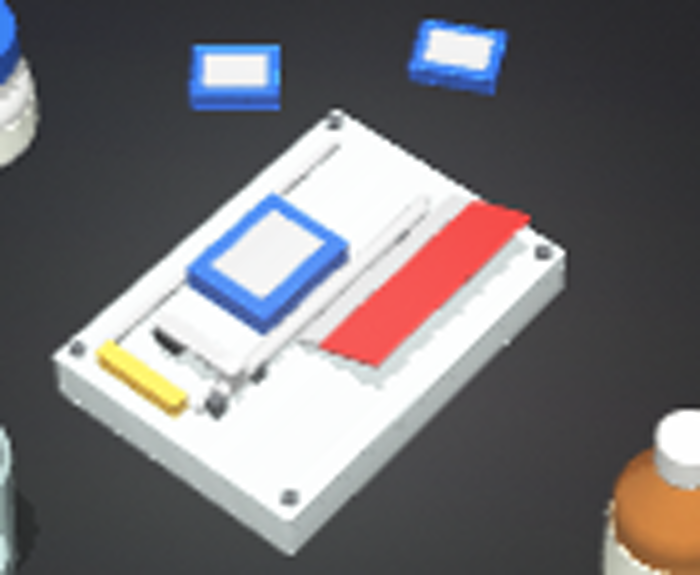

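View pics/c2.png

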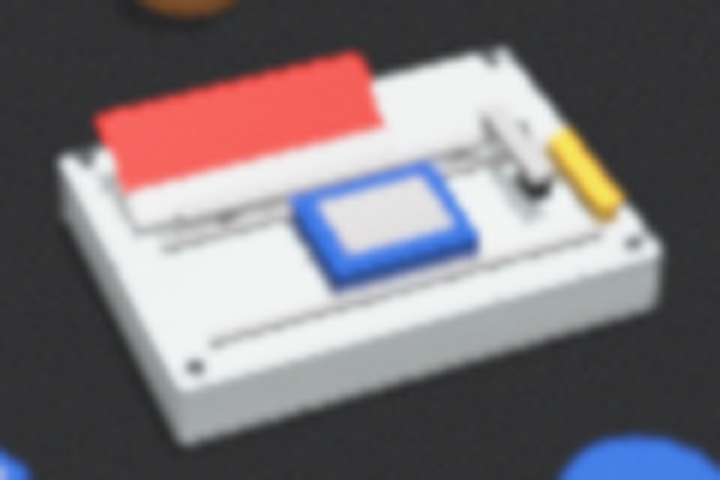

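The crops confirm it: the slab in the channel, c1 (267,258), is the largest and the carrier meant. Next I'll fit the stage pose from its deck corners in both views.

```bash
cat > h.py <<'E'
import numpy as np
def load(n): return np.load(f'pics/{n}0.npz')
def proj(c,X):
    f=210/np.tan(np.radians(c['fovy'])/2); Y=X@c['R'].T+c['t']
    return np.c_[c['cx']+f*Y[:,0]/Y[:,2],c['cy']+f*Y[:,1]/Y[:,2]]
def ray(c,uv,z):
    f=210/np.tan(np.radians(c['fovy'])/2); uv=np.atleast_2d(uv)
    d=np.c_[(uv[:,0]-c['cx'])/f,(uv[:,1]-c['cy'])/f,np.ones(len(uv))]@c['R']
    o=-c['R'].T@c['t']; return o+d*((z-o[2])/d[:,2])[:,None]
def w2(p,L): # stage pose x,y,yaw ; L stage pts
    c,s=np.cos(p[2]),np.sin(p[2]); L=np.atleast_2d(L)
    return np.c_[p[0]+c*L[:,0]-s*L[:,1],p[1]+s*L[:,0]+c*L[:,1],L[:,2]]
E
python3 - <<'E'
from h import *
from scipy.optimize import least_squares
S,D=load('scene'),load('side')
s=lambda a:(np.array(a)+.5)/5-.5+[205,145]
d=lambda a:(np.array(a)+.5)/6-.5+[215,215]
st=s([(335,110),(52,358),(291,516),(565,255)]);dt=d([(188,388),(660,248),(505,45),(62,155)])
L=np.array([[-95,-37,25],[69,-37,25],[69,81,25],[-95,81,25]])/1e3
g=ray(S,st,.025);print(g,'\n',ray(D,dt,.025))
print('edges',np.linalg.norm(g-np.roll(g,-1,0),axis=1))
v=g[1]-g[0];p0=[*g.mean(0)[:2],np.arctan2(v[1],v[0])]
for nm,cs in(('both',[(S,st),(D,dt)]),('scene',[(S,st)]),('side',[(D,dt)])):
    q=least_squares(lambda p:np.concatenate([(proj(c,w2(p,L))-t).ravel() for c,t in cs]),p0)
    print(nm,q.x,np.degrees(q.x[2]),np.round(q.fun,1))
    if nm=='both':P=q.x
np.save('P.npy',P)
c,sn=np.cos(P[2]),np.sin(P[2])
inv=lambda X:(X[:,:2]-P[:2])@np.array([[c,-sn],[sn,c]])
print('carrier scene',inv(ray(S,s([(272,193),(348,243),(267,322),(188,265)]),.037))*1e3)
print('carrier side',inv(ray(D,d([(293,200),(430,163),(478,232),(345,278)]),.037))*1e3)
print('bar far pts scene z~.047',inv(ray(S,s([(530,215),(378,367)]),.047))*1e3)
for n,uvs,uvd,z in(('bottle',(340,265),(246,210),.0),('jar',(196,150),(322,300),.06),('beaker',(193,235),(354,222),.065)):
    print(n,ray(S,uvs,z),ray(D,uvd,z))
E
```

```text
[[ 0.49119498 -0.04237434  0.025     ]
 [ 0.65397898 -0.02093049  0.025     ]
 [ 0.63543302  0.09328487  0.025     ]
 [ 0.47685242  0.0742532   0.025     ]] 
 [[ 0.49013427 -0.04569761  0.025     ]
 [ 0.65062319 -0.02215974  0.025     ]
 [ 0.63678289  0.09491513  0.025     ]
 [ 0.4728998   0.07284186  0.025     ]]
edges [0.16419034 0.11571128 0.15971854 0.11750614]
both [0.57919565 0.00541183 0.13476647] 7.721549977312994 [-0.1 -0.7  0.3 -0.7  0.1  1.   0.5 -1.1 -0.3 -0.6  0.9 -0.2 -0.  -0.
  0.6 -0.1]
scene [0.57994362 0.00576702 0.13216443] 7.5724640675600545 [-0.1 -0.4  0.  -0.5 -0.2  1.3  0.4 -0.7]
side [0.57850281 0.0049064  0.13827605] 7.922633904804889 [-0.4 -0.3  0.7 -0.1 -0.4  0.1  0.2  0.2]
carrier scene [[-36.28292109 -19.04336713]
 [-35.71068094  19.9090539 ]
 [ 13.03719777  21.24206987]
 [ 11.37294138 -19.9614932 ]]
carrier side [[-38.73238246  16.91269286]
 [  9.87219501  17.287112  ]
 [  9.58492405 -19.82717523]
 [-37.85925391 -23.73499347]]
bar far pts scene z~.047 [[-84.16515069  69.8169493 ]
 [  8.74453835  71.460927  ]]
bottle [[0.54692395 0.20278364 0.        ]] [[0.54393114 0.20247311 0.        ]]
jar [[ 0.59283413 -0.15313487  0.06      ]] [[ 0.59031591 -0.15723224  0.06      ]]
beaker [[0.72409414 0.01192286 0.065     ]] [[0.72497703 0.01688492 0.065     ]]
```

>>> servo_tool(turn=[[0,0,0.7],[0,0,1.4],[0,0,2.1],[0,0,2.8],[0,0,3.5],[0,0,4.2],[0,0,4.8],[0,0,5.4]], slide=[[0.5,-1,0],[1.3,-2.7,0],[2.2,-4.5,0],[3.1,-6.3,0],[4,-8.1,0],[4.9,-9.9,0],[5.8,-11.7,0],[6.7,-13.5,0]], hand=[0.5,0.5,0.5,0.5,0.5,0.5,0.5,0.5])

```text
clock: 1.1
tcp_pos: [0.4239, 0.2303, 0.2313]
orientation: [0.215, -3.134, -0.0]
contact_force: [1.3, -0.4, 0.1]
grip_width: 0.0427
gripper_force: 0.0
```

>>> servo_tool(turn=[[0,0,0],[0,0,0],[0,0,0],[0,0,0],[0,0,0],[0,0,0],[0,0,0],[0,0,0]], slide=[[0.8,-1.7,0],[1.6,-3.4,0],[2.4,-5.1,0],[3.2,-6.8,0],[3.2,-6.8,-1],[3.2,-6.8,-2.5],[3.2,-6.8,-4],[3.2,-6.8,-4]], hand=[0.5,0.5,0.5,0.5,0.5,0.5,0.5,0.5])

```text
clock: 2.1
tcp_pos: [0.5165, 0.0279, 0.1085]
orientation: [0.212, -3.127, 0.002]
contact_force: [0.4, -0.0, 0.6]
grip_width: 0.0427
gripper_force: 0.0
```

```bash
python3 - <<'E'
from bench import r
import cv2,numpy as np
o=r.get_obs();print(o['clock'],o['tcp_pos'],o['orientation'],o['grip_width'],o['contact_force'])
c=r.get_calibration('wrist');p,d=r.grab_frame('wrist');np.savez('pics/wrist0.npz',p=p,d=d,**c);print(c)
s,ds=r.grab_frame('side')
f=cv2.resize(s[180:300,190:350],None,fx=3.5,fy=3.5,interpolation=cv2.INTER_CUBIC)
cv2.imwrite('pics/w1.png',p[:,:,::-1]);cv2.imwrite('pics/s1.png',f[:,:,::-1])
E
```

```text
2.1 [0.51652259 0.02788015 0.10854588] [ 2.12001970e-01 -3.12697747e+00  1.80442473e-03] 0.04273042140281291 [ 4.38823024e-01 -3.47546700e-04  6.02339182e-01]
{'fovy': 67.12126189200913, 'cx': 275.4800885850202, 'cy': 212.29051226956645, 'R': array([[-1.33917281e-01,  9.90992304e-01,  6.44272849e-04],
       [ 9.41739620e-01,  1.27059079e-01,  3.11420099e-01],
       [ 3.08533061e-01,  4.23112702e-02, -9.50272122e-01]]), 't': array([ 0.04136844, -0.49146573,  0.10467611])}
```

View pics/w1.png

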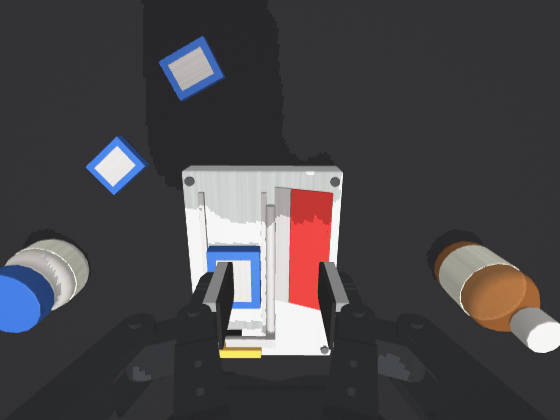

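View pics/s1.png

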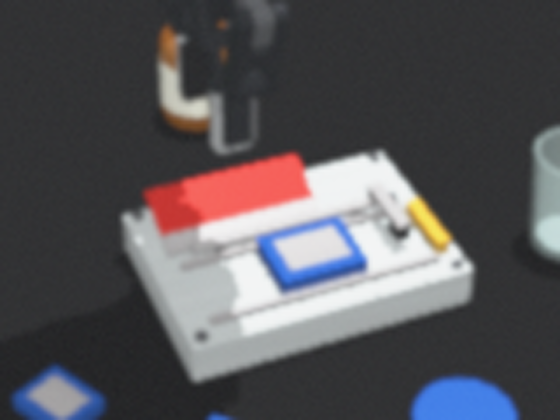

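The wrist view shows the finger tips' rear edges at about (233,263) and (321,263), roughly 5–6 mm above the TCP. The carrier's trailing edge runs (207,247)–(260,246) and the deck's rear corners are at about (184,172) and (342,171). I'll check these against the stage fit.

```bash
python3 - <<'E'
from h import *
W=load('wrist');P=np.load('P.npy');c,s=np.cos(P[2]),np.sin(P[2])
inv=lambda X:np.round((X[:,:2]-P[:2])@np.array([[c,-s],[s,c]])*1e3,1)
print('carrier',inv(ray(W,[(207,247),(260,246),(261,307)],.037)))
print('deck',inv(ray(W,[(184,172),(342,171)],.025)))
print('stop',inv(ray(W,[(220,348),(261,347)],.035)))
print('tips',inv(ray(W,[(207,263),(233,263),(321,263),(347,263)],.114)))
print('tcp',inv(np.array([[.5165,.0279,0]])))
E
```

```text
carrier [[-42.5 -20.1]
 [-43.3  19.3]
 [  9.5  19.3]]
deck [[-96.5 -35.5]
 [-97.2  79.1]]
stop [[ 51.1 -15.9]
 [ 50.1  18.6]]
tips [[-69.   -2.5]
 [-69.   10.1]
 [-68.9  52.9]
 [-68.9  65.5]]
tcp [[-59.1  30.7]]
```

>>> servo_tool(turn=[[0,0,0],[0,0,0],[0,0,0],[0,0,0]], slide=[[0,0,-1],[0,0,-1.8],[0,0,-2],[0,0,-2]], hand=[0.5,0.5,0.5,0.5])

```text
clock: 2.7
tcp_pos: [0.5204, 0.0285, 0.0526]
orientation: [-0.212, 3.133, 0.0]
contact_force: [0.6, 0.8, 0.9]
grip_width: 0.043
gripper_force: 0.0
```

>>> servo_tool(turn=[[0,0,0],[0,0,0],[0,0,0],[0,0,0]], slide=[[0,0,-0.2],[0,0,-0.4],[0,0,-0.4],[0,0,-0.4]], hand=[0.5,0.5,0.5,0.5])

```text
clock: 3.2
tcp_pos: [0.5199, 0.0282, 0.0397]
orientation: [-0.212, 3.134, 0.0]
contact_force: [-0.2, 0.5, 3.3]
grip_width: 0.0425
gripper_force: 1.5
```

>>> servo_tool(turn=[[0,0,0],[0,0,0],[0,0,0],[0,0,0],[0,0,0],[0,0,0]], slide=[[-0.12,-0.02,0],[-0.12,-0.02,-0.1],[-0.12,-0.02,-0.25],[-0.12,-0.02,-0.4],[-0.12,-0.02,-0.4],[-0.12,-0.02,-0.4]], hand=[0.5,0.5,0.5,0.5,0.5,0.5])

```text
clock: 3.95
tcp_pos: [0.5159, 0.028, 0.0271]
orientation: [0.213, -3.134, -0.001]
contact_force: [-0.4, 0.4, 5.8]
grip_width: 0.0424
gripper_force: 3.2
```

```bash
python3 - <<'E'
from bench import r
import cv2,numpy as np
o=r.get_obs();print(o['clock'],o['tcp_pos'],o['contact_force'])
c=r.get_calibration('wrist');p,d=r.grab_frame('wrist');np.savez('pics/wrist1.npz',p=p,d=d,**c)
s,ds=r.grab_frame('side')
f=cv2.resize(s[210:300,215:335],None,fx=4,fy=4,interpolation=cv2.INTER_CUBIC)
w=cv2.resize(p[150:390,170:370],None,fx=1.5,fy=1.5)
k=np.zeros((360,800,3),np.uint8);k[:,:480]=f;k[:,490:790]=w
cv2.imwrite('pics/k1.png',k[:,:,::-1])
E
```

```text
3.95 [0.51585319 0.02803494 0.02713504] [-0.36967045  0.3961351   5.76027851]
```

View pics/k1.png

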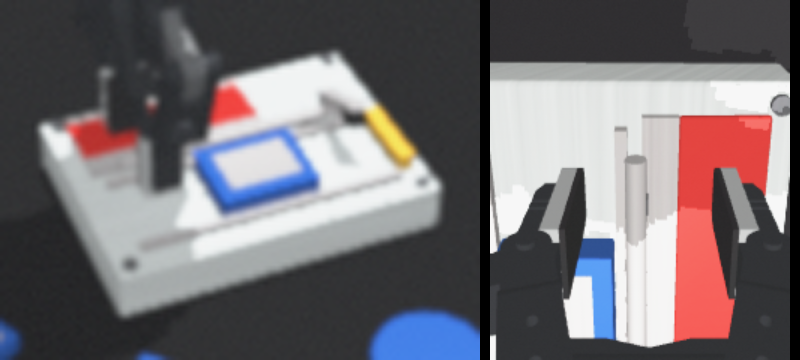

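The thumb bar is pressed, the nose is raised, and the left fingertip sits in the channel behind the carrier. I'll press 2 mm further and start the push.

>>> servo_tool(turn=[[0,0,0],[0,0,0],[0,0,0],[0,0,0],[0,0,0],[0,0,0],[0,0,0],[0,0,0]], slide=[[0,0,-0.07],[0.1,0.01,-0.07],[0.22,0.03,-0.07],[0.34,0.05,-0.07],[0.46,0.06,-0.07],[0.58,0.08,-0.07],[0.7,0.09,-0.07],[0.7,0.09,-0.07]], hand=[0.5,0.5,0.5,0.5,0.5,0.5,0.5,0.5])

```text
clock: 5.05
tcp_pos: [0.5355, 0.0309, 0.0258]
orientation: [0.213, -3.131, -0.002]
contact_force: [-6.9, 1.5, 21.1]
grip_width: 0.0427
gripper_force: 10.6
```

>>> servo_tool(turn=[[0,0,0],[0,0,0],[0,0,0]], slide=[[0,0,0.04],[0,0,0.05],[0,0,0.05]], hand=[0.5,0.5,0.5])

```text
clock: 5.42
tcp_pos: [0.5355, 0.0308, 0.0263]
orientation: [0.213, -3.132, -0.001]
contact_force: [-2.5, 1.5, 7.7]
grip_width: 0.043
gripper_force: 4.1
```

```bash
python3 - <<'E'
from bench import r
import cv2,numpy as np
o=r.get_obs();print(o['clock'],o['tcp_pos'],o['contact_force'],o['moment'])
p,d=r.grab_frame('wrist')
s,ds=r.grab_frame('side')
f=cv2.resize(s[210:300,215:335],None,fx=4,fy=4,interpolation=cv2.INTER_CUBIC)
w=cv2.resize(p[150:390,170:370],None,fx=1.5,fy=1.5)
k=np.zeros((360,800,3),np.uint8);k[:,:480]=f;k[:,490:790]=w
cv2.imwrite('pics/k2.png',k[:,:,::-1])
E
```

```text
5.425 [0.53551399 0.0307779  0.02634848] [-2.4669215   1.50854061  7.74418368] [ 0.33853395  0.58696865 -0.03406674]
```

View pics/k2.png

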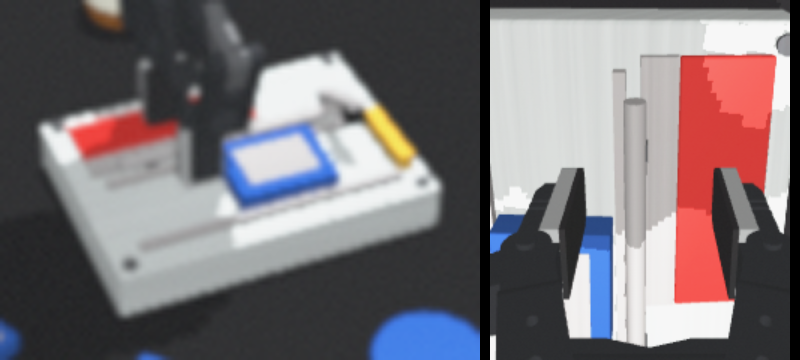

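The carrier is moving cleanly, and the extra force came from the clip's hard stop. I'll ease up slightly and carry on.

>>> servo_tool(turn=[[0,0,0],[0,0,0],[0,0,0],[0,0,0],[0,0,0],[0,0,0],[0,0,0],[0,0,0]], slide=[[0,0,0.03],[0.12,0.01,0.03],[0.26,0.03,0.03],[0.4,0.05,0.03],[0.54,0.07,0.03],[0.68,0.09,0.03],[0.82,0.11,0.03],[0.82,0.11,0.03]], hand=[0.5,0.5,0.5,0.5,0.5,0.5,0.5,0.5])

```text
clock: 6.52
tcp_pos: [0.5603, 0.0338, 0.0271]
orientation: [0.213, -3.132, -0.0]
contact_force: [-2.6, 0.3, 7.2]
grip_width: 0.0423
gripper_force: 3.4
```

>>> servo_tool(turn=[[0,0,0],[0,0,0],[0,0,0]], slide=[[0.07,0.01,0],[0.13,0.02,0],[0.13,0.02,0]], hand=[0.5,0.5,0.5])

```text
clock: 6.9
tcp_pos: [0.5638, 0.0343, 0.027]
orientation: [0.213, -3.131, -0.0]
contact_force: [-2.4, -0.1, 6.7]
grip_width: 0.0426
gripper_force: 3.7
```

>>> servo_tool(turn=[[0,0,0],[0,0,0],[0,0,0]], slide=[[0.05,0.01,0],[0.1,0.01,0],[0.1,0.01,0]], hand=[0.5,0.5,0.5])

```text
clock: 7.28
tcp_pos: [0.5667, 0.0347, 0.027]
orientation: [0.213, -3.131, -0.0]
contact_force: [-2.6, 0.4, 7.0]
grip_width: 0.0426
gripper_force: 3.7
```

>>> servo_tool(turn=[[0,0,0],[0,0,0],[0,0,0]], slide=[[0.05,0.01,0],[0.05,0.01,0],[0.05,0.01,0]], hand=[0.5,0.5,0.5])

```text
clock: 7.65
tcp_pos: [0.5673, 0.0347, 0.0269]
orientation: [0.212, -3.129, -0.0]
contact_force: [-4.4, -0.2, 9.3]
grip_width: 0.0427
gripper_force: 4.9
```

>>> servo_tool(turn=[[0,0,0],[0,0,0],[0,0,0]], slide=[[0.05,0.01,0.01],[0.05,0.01,0.01],[0.05,0.01,0.01]], hand=[0.5,0.5,0.5])

```text
clock: 8.02
tcp_pos: [0.5674, 0.0348, 0.0268]
orientation: [0.211, -3.127, -0.0]
contact_force: [-7.5, -0.6, 8.8]
grip_width: 0.0428
gripper_force: 6.4
```

```bash
python3 - <<'E'
from bench import r
import cv2,numpy as np
o=r.get_obs();print(o['clock'],o['tcp_pos'],o['contact_force'],o['moment'])
p,d=r.grab_frame('scene')
s,ds=r.grab_frame('side')
f=cv2.resize(s[220:290,220:330],None,fx=5,fy=5,interpolation=cv2.INTER_CUBIC)[:,120:520]
w=cv2.resize(p[165:255,215:295],None,fx=4.5,fy=4.5,interpolation=cv2.INTER_CUBIC)
k=np.zeros((410,780,3),np.uint8);k[:350,:400]=f;k[:405,410:770]=w
cv2.imwrite('pics/k3.png',k[:,:,::-1])
E
```

```text
8.025 [0.56744708 0.03476918 0.02684541] [-7.4759468  -0.58792571  8.82532672] [-0.03028416  1.69002668 -0.14239947]
```

View pics/k3.png

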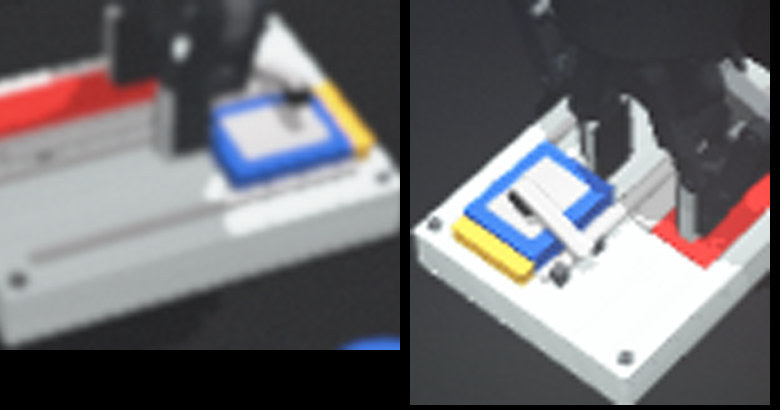

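The pictures show the carrier flush against the yellow stop with the nose over it, and the advance has stalled while the force rises. I'll relax the push, let the bar up slowly, back off and lift away.

>>> servo_tool(turn=[[0,0,0],[0,0,0],[0,0,0],[0,0,0],[0,0,0],[0,0,0],[0,0,0],[0,0,0]], slide=[[0.03,0,0],[0.03,0,0],[-0.04,0,0.03],[-0.04,0,0.08],[-0.04,0,0.13],[-0.04,0,0.18],[-0.04,0,0.19],[-0.04,0,0.19]], hand=[0.5,0.5,0.5,0.5,0.5,0.5,0.5,0.5])

```text
clock: 9.12
tcp_pos: [0.5678, 0.0347, 0.0324]
orientation: [0.212, -3.13, 0.001]
contact_force: [-6.6, -0.8, 1.0]
grip_width: 0.0425
gripper_force: 3.6
```

>>> servo_tool(turn=[[0,0,0],[0,0,0],[0,0,0],[0,0,0],[0,0,0],[0,0,0],[0,0,0],[0,0,0]], slide=[[-0.15,-0.02,0],[-0.25,-0.03,0],[-0.25,-0.03,0.1],[-0.25,-0.03,0.5],[-0.25,-0.03,1.5],[-0.25,-0.03,3],[-0.25,-0.03,4],[-0.25,-0.03,4]], hand=[0.5,0.5,0.5,0.5,0.5,0.5,0.5,0.5])

```text
clock: 10.12
tcp_pos: [0.5643, 0.0346, 0.1566]
orientation: [-0.212, 3.129, 0.001]
contact_force: [-0.5, -0.5, -1.1]
grip_width: 0.0427
gripper_force: 0.0
```

```bash
python3 - <<'E'
from bench import r
import cv2,numpy as np
o=r.get_obs();print(o['clock'],o['tcp_pos'],o['contact_force'],np.abs(o['qvel']).max())
p,d=r.grab_frame('scene')
s,ds=r.grab_frame('side')
f=cv2.resize(s[220:290,220:330],None,fx=5,fy=5,interpolation=cv2.INTER_CUBIC)[:,120:520]
w=cv2.resize(p[165:255,215:295],None,fx=4.5,fy=4.5,interpolation=cv2.INTER_CUBIC)
k=np.zeros((410,780,3),np.uint8);k[:350,:400]=f;k[:405,410:770]=w
cv2.imwrite('pics/k4.png',k[:,:,::-1])
E
```

```text
10.125 [0.56427995 0.03459625 0.15663606] [-0.46964235 -0.52286265 -1.08686862] 0.04589082303130123
```

View pics/k4.png

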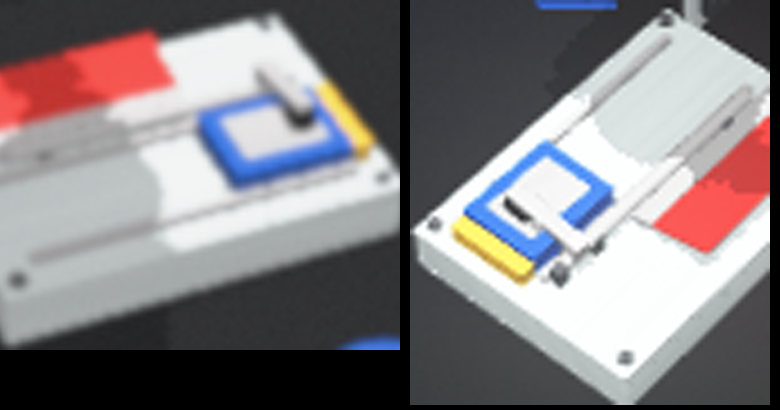

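The carrier is flush against the stop in both views, the nose rests on it, and the arm is clear.

```bash
python3 -c "
from bench import r
print(r.hand_in())"
```

```text
the job is handed in; nothing more can be done
None
```

The job is handed in: the last pictures show the carrier against the yellow stop, held there by the clip nose with the thumb bar released and the arm clear, after about 10 s on the clock; nothing was gripped and the arm kept away from the bottle, jar and beaker.

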